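# Park the tray lock and slide the condiment tray home

### The arm

A 6-joint arm with a two-finger parallel gripper is mounted at the origin on the work surface. World frame = base frame: x ahead of the robot, y to its left, z up, the work surface at z = 0. Lengths are in mm, angles in degrees, forces in N, time in s.
With the tool pointing down it reaches from about 300 to 850 mm from the base axis. Payload 4.2 kg.
Tool frame: the origin (TCP) lies at the very end of the fingers, on their centre line; the grasp point (between the pads) lies 19 mm behind it (env.grip_point_offset is the distance from the TCP to the grasp point, in mm); z points along the fingers, y is the line along which they close (so a half turn about z gives the same grasp; the last joint's range is limited). The gripper opens to 91 mm and grips with 3 to 60 N. Pads are 32 mm wide; open, the fingers measure 118 mm over their backs; the gripper's body (76 mm by 178 mm) begins 60 mm behind the grasp point.
Start: joints at [64.458, 18.312, 89.639, -0, 72.044, -1.146], TCP at [237.508, 523.673, 213.976] pointing down, gripper open.
Joint ranges: [-177.97, 177.97], [-48.28, 115.42], [12.27, 149.76], [-77.06, 257.06], [2.81, 150.46], [-146.56, 146.56]. Speed limits (degrees/s): [147.25, 147.25, 180, 180, 180, 180].

### API

Orientations are given as [roll, pitch, yaw] about the fixed x, y, z axes, in that order (R = Rz(yaw) Ry(pitch) Rx(roll)).
In Python, from workcell import env gives the robot as it stands. The module is installed in compiled form; this text tells all that it offers.
- The arm moves only by the tool arm_command, never from a script. Its argument "rows" is a list of rows, each an object with "delta_pos": the shift along the tool's x, y, z in mm, a list of three; "roll": the turn about the tool's z in units of 5 degrees (1.0 is 5 degrees); "jaw": the opening in per cent of the stroke, from 0 (shut) to 100 (fully open). A call has 1 to 20 rows; each row is the pose to reach, as a shift and turn from the pose commanded when the call began, along the tool's axes at that moment; what a row does not reach only later rows make up. A row lasts 1/12 s, in which the tool goes at most 41.7 mm and 7.16 degrees, less where a joint would pass 70% of its speed; a pose out of reach is approached as far as the arm can. A call with a gripper value outside its range is refused whole. The fingers move at their own pace and stop on an object; "squeeze" is the grip in N (left out, the last holds). Time passes only in rows, so rows that repeat a pose let the fingers close. It gives the time, the measured TCP pose, the force, the opening and the grip force at its end, in the units of the state.
- env.state(): the state, without advancing time (a new reading comes with each control period).
- env.grab_frame(name): name is "side" or "top"; returns a dict with "img" (384x512x3 uint8, blue, green, red), "z_map" (384x512 float32, mm along the optical axis (not along the pixel's ray), 0 where there is no reading), "fov_y" (degrees; the focal length in pixels is half the picture's height over the tangent of half this angle, whatever the lens; pixels are square), "cx", "cy" (the principal point, pixels), "R" (3x3) and "t" (3): a world point X has camera coordinates R X + t. Camera axes: x right, y down, z forward; pixel columns grow to the right and rows downward; lengths in mm; the calibration is good to about 2 mm. A picture is of the moment at which its call begins.
- env.job_done(): hands the job in; it is judged then, once.
The state is a dict: "time_s": time; "qpos": joint angles; "qvel": joint speeds; "effort": joint torques, N m; "ee_pos": TCP position; "ee_rot": TCP orientation; "force": force on the tool from outside, world axes, zero at the start; "torque": the same for the moment, N m; "gripper_width": finger opening in mm; "gripper_force": force on a finger pad.
Only numpy, scipy, OpenCV 4.12 (cv2) and the standard library are available. Lean on these libraries where they do the work, as an engineer would, in place of code of your own. Each camera call takes 0.05 s, during which the arm holds its last target. There are 200 camera calls.

### The job

Free the condiment tray: pull its red spring plunger knob straight up, twist it clockwise (seen from above) into the rest notch so that it stays up by itself, and let go of it. Then slide the tray by its blue handle towards the black rubber end stop until it sits fully against it. Do not wrench the plunger, force the locked tray or ram the stop, and leave the bottle, jar and mug on the worktop where they are.

Things in the scene. Friction and masses are not known exactly. Their poses are not given: they have to be found in the camera images.
- rack: Fixed steel frame of the condiment rack, 235 (x) by 360 mm (y). Origin on the worktop, z up; the tray slides along its +y, towards the end stop. The plunger's upright axis stands at rack x -88, y 0 mm, on a bracket whose top is 40 mm above the worktop; round it a brass collar, 36 mm across, reaches up to 59 to 71 mm. A steel cross pin under the knob runs in this collar.
- knob_top (a point): Centre of the top of the red plunger knob, 105 mm above the worktop when down. Its grip bar is 38 mm long (y axis), 14 mm thick (x axis) and 30 mm tall. Grip it across the 14 mm from above, fingertips kept over 72 mm above the worktop (brass collar below). The bar lies along the rack's y when locked, 60 degrees clockwise of that, seen from above, when parked.
- plunger (a joint): Plunger lift, m; 0 = down, tray locked. Damped spring: 6 N down at 0, plus 0.3 N per mm. Collar height varies unmeasured: the cross pin clears the lug out of its deep slot at 9 to 21 mm lift; a hard stop is 1.6 mm above that (over 25 N on stop or pin, pulled or pressed, is wrenching). Twist above the lug, then let down: the rest notch is 4 mm below the lug's top, so it parks at 5 to 17 mm.
- knob (a joint): Twist of the knob, rad, growing clockwise seen from above. 0 = locked (free play about 0.1 each way), 1.05 (60 degrees) = over the rest notch, with a wall about 0.1 beyond. It turns freely only when lifted clear of the lug; pressing the cross pin against slot or wall with over 25 N (about 0.3 N m at the knob) is wrenching.
- crosspin: Steel cross pin of the plunger, 36 mm long and 5 mm thick, moving with the knob, along its bar; its axis is 4 mm above its origin, which is on the plunger's axis, 65 mm below the knob's top.
- lockpin: Lower steel pin of the plunger, 10 mm thick, which reaches 4 mm deep into a hole of the tray's metal strip and so locks the tray; its origin is 65 mm below the knob's top on the axis.
- tray_handle (a point): Centre of the top of the tray's blue handle, 122 mm above the worktop: a bar 50 mm long (rack x), 12 mm thick (rack y) and 34 mm tall, on a post, moving with the tray. Two jars fixed in the tray reach 82 mm above the worktop, 85 mm either side of it along y.
- tray (a joint): Slide of the white tray in m along the rack's +y: 0 at the start, 0.100 as it touches the rubber end stop. It rubs with about 2 N and stays where left.
- end_stop: Black rubber block at the rack's +y end which the tray meets; 60 x 12 x 30 mm, origin in the middle of the lower edge of the face that looks to the tray. Springy, about 10 N per mm; over 30 N on it is ramming.
- sauce: Loose amber sauce bottle with red cap, 60 mm across, 170 mm tall, origin under its centre. Bystander.
- jam: Loose glass jar with yellow cap, 68 mm across, 90 mm tall, origin under its centre. Bystander.
- mug: Loose white mug, 80 mm across plus handle, 90 mm tall, origin under its centre. Bystander.

How it is judged:
By the outcome, as a careful person would: the job done as asked, in the order asked, and still so for the second after the job is handed in, with the robot touching nothing.
It also fails if it takes over 51 s, if anything falls off the work surface, if the arm or the gripper's body presses on something with over 40 N, if the wrist force passes 120 N, or if a joint passes its speed limit or range.

## Working session

There is one attempt and no reset: what is moved stays moved. The work goes in short steps, Python scripts to look and compute and a tool call to move; the robot and the scene stay as the last step left them, time stands still between calls to the robot, and variables do not carry over. Pictures are saved under pics/ and viewed, at most 10 in all, crops included, and the job is handed in when it is done.

Besides the shell and the picture viewer there is one more tool, called after "Request:" in YAML: its name, and indented under it one key for each argument. arm_command: Moves the arm, as the interface text tells. Its arguments: {"type":"object","properties":{"rows":{"type":"array"},"squeeze":{"type":"number"}},"required":["rows"]}

```bash
mkdir -p pics; cat > h.py <<'E'
from workcell import env
import numpy as np, cv2
def grab(n,save=None):
    f=env.grab_frame(n)
    if save: cv2.imwrite('pics/'+save,f['img'])
    return f
def foc(f): return f['img'].shape[0]/2/np.tan(np.radians(f['fov_y']/2))
def ray(f,u,v,z):
    R=np.array(f['R']);t=np.array(f['t']);F=foc(f)
    d=R.T@np.array([(u-f['cx'])/F,(v-f['cy'])/F,1]);c=-R.T@t
    return c+d*(z-c[2])/d[2]
def cloud(f):
    z=f['z_map'];v,u=np.indices(z.shape);F=foc(f)
    P=np.stack([(u-f['cx'])/F*z,(v-f['cy'])/F*z,z],-1)
    W=(P-np.array(f['t']))@np.array(f['R']); W[z==0]=np.nan
    return W
E
python3 - <<'E'
from h import *
ims=[]
for n in('top','side'):
    f=grab(n,n+'0.png'); print(n,f['fov_y'],-np.array(f['R']).T@f['t'],(f['z_map']>0).mean()); ims.append(f['img'])
    W=cloud(f); hsv=cv2.cvtColor(f['img'],cv2.COLOR_BGR2HSV)
    for nm,lo,hi in(('red',(0,150,70),(6,255,255)),('red2',(174,150,70),(180,255,255)),('blue',(100,130,50),(130,255,255)),('yel',(20,130,80),(35,255,255))):
        k,l,s,c=cv2.connectedComponentsWithStats(cv2.inRange(hsv,lo,hi))
        for i in range(1,k):
            if s[i,4]>30: print(nm,s[i],c[i].round(1),np.nanmedian(W[l==i],0).round(1),np.nanmax(W[l==i][:,2]).round(1))
s=env.state();print(s)
E
```

```text
top 55.855503433144634 [ 3.23098349e+02 -6.23271858e-01  1.11138535e+03] 0.996307373046875
red [  17  128   56   62 2948] [ 45.2 159.1] [620.1 661.2  37.9] 44.2
red [296 185  16  15 193] [303.6 192.1] [ 578.2 -138.2   82.4] 87.3
red [ 92 196  11  11  89] [ 97.1 200.7] [483.  418.4 169.9] 173.9
blue [ 72 133   8  34 103] [ 74.9 146.1] [680.3 588.   18.7] 24.4
blue [273 180   5  18  66] [275.5 188.5] [571.  -53.6 122.6] 126.0
blue [ 24 191  43   5 149] [ 49.2 192.5] [519.3 632.3  19.8] 25.2
yel [238 184  16  15 192] [245.5 190.9] [565.9  30.8  82.2] 86.8
yel [390 224  22  21 356] [400.2 233.9] [ 480.4 -415.3   90.4] 95.8
side 43.034062088302306 [  264.42796024 -1132.47207758  1066.00019709] 0.987030029296875
red [ 209   85   56   27 1018] [235.9  98. ] [619.  640.4  38.5] 175.1
red [  50   87   44   52 1559] [ 69.3 111.4] [-43.2 578.2 121.5] 390.5
red [230 186   7  14  52] [233.4 192.8] [467.7 -23.5  98.6] 107.6
red [272 212  16  13 158] [279.5 217.9] [ 578.8 -146.1   82.2] 88.2
blue [220 105  44  11 169] [244.6 110. ] [648.8 585.7  11.2] 24.2
blue [263 186  16  13 149] [270. 192.] [572.6 -59.6 112.1] 127.6
yel [255 177  14  12 131] [261.4 182.7] [567.7  22.6  82.1] 88.3
yel [261 287  24  23 445] [272.6 298.2] [ 479.9 -422.5   90.5] 95.9
{'time_s': 0.1, 'qpos': array([ 6.44600727e+01,  1.83480735e+01,  8.96966405e+01, -7.60819364e-04,
        7.20437499e+01, -1.14481928e+00]), 'qvel': array([-0.02339198, -0.16653589, -0.12807246, -0.04697512,  0.13117899,
        0.02227682]), 'effort': array([ 1.81287338e-03, -4.13333309e+01, -2.32510346e+01,  7.31589412e-02,
        4.21334524e-02, -7.28742975e-05]), 'ee_pos': array([237.29926597, 523.28096893, 213.22219932]), 'ee_rot': array([-1.79911539e+02, -1.04421443e-03,  1.55605126e+02]), 'force': array([ 0.60810731, -0.3272118 , -0.14873811]), 'torque': array([-0.00519209,  0.04049491,  0.00806465]), 'gripper_force': 0.0, 'gripper_width': 91.4370314994354}
```

View pics/top0.png

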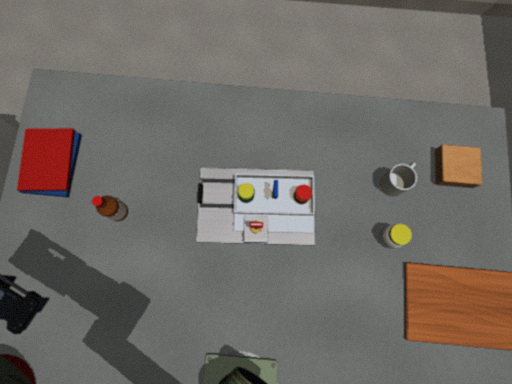

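View pics/side0.png

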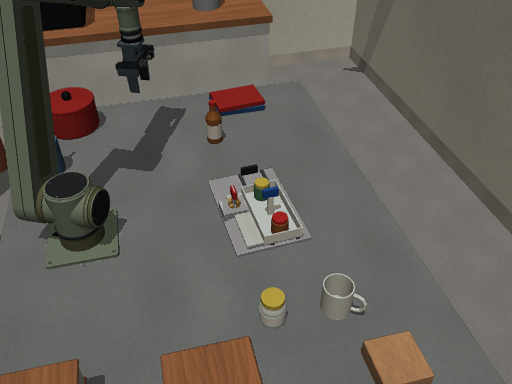

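The rack spans about cols 197–315 and rows 168–243 in the top view. The end stop is at (200,192), the handle at (275,188) and the knob at (256,226). Rack +y points to world +y, turned by about 4°. Next I'll measure the knob and rack more precisely.

```bash
python3 - <<'E'
from h import *
f=grab('top');g=grab('side')
cv2.imwrite('pics/c1.png',np.hstack([cv2.resize(f['img'][160:250,190:320],(520,360),interpolation=2),]))
for nm,F,(r0,r1,c0,c1) in(('top',f,(215,240,240,275)),('side',g,(175,215,220,250))):
    W=cloud(F)[r0:r1,c0:c1]; I=F['img'][r0:r1,c0:c1].astype(int)
    hsv=cv2.cvtColor(F['img'][r0:r1,c0:c1],cv2.COLOR_BGR2HSV)
    m=((hsv[...,0]<9)|(hsv[...,0]>171))&(hsv[...,1]>110)
    v,u=np.nonzero(m);print(nm,m.sum(),u.min()+c0,u.max()+c0,v.min()+r0,v.max()+r0,'cen',u.mean()+c0,v.mean()+r0)
    if nm=='top':
        t=m&(W[...,2]>98)
        v,u=np.nonzero(t);print('topface',t.sum(),W[t].mean(0),[np.nanpercentile(W[t][:,i],[5,95]) for i in (0,1,2)])
        print(ray(F,u.mean()+c0,v.mean()+r0,105), W[m].round(0)[:60].tolist())
    else: 
        t=m&(W[...,2]>100);print('side top',t.sum(),W[t].mean(0).round(1))
# rotated-rect of rack base & white tray in world via cloud
W=cloud(f);m=(W[...,2]>3)&(W[...,2]<60)&(W[...,0]>420)&(W[...,0]<660)&(abs(W[...,1]+50)<260)
m=m&(W[...,1]<160)&(W[...,1]>-230)
p=W[m][:,:2].astype(np.float32);print('rack',cv2.minAreaRect(p),np.percentile(W[m][:,2],[5,50,95]))
hsv=cv2.cvtColor(f['img'],cv2.COLOR_BGR2HSV)
m=(hsv[...,0]>100)&(hsv[...,0]<130)&(hsv[...,1]>110)&(W[...,2]>100)&(W[...,0]<650)&(abs(W[...,1])<150)
v,u=np.nonzero(m);print('handle',m.sum(),W[m].mean(0),ray(f,u.mean(),v.mean(),122))
hg=cv2.cvtColor(g['img'],cv2.COLOR_BGR2HSV);Wg=cloud(g)
m=(hg[...,0]>100)&(hg[...,0]<130)&(hg[...,1]>110)&(Wg[...,2]>119)&(Wg[...,0]<650)&(abs(Wg[...,1])<150);print('handle side',m.sum(),Wg[m].mean(0))
E
```

```text
top 53 250 262 222 227 cen 256.0377358490566 224.58490566037736
topface 48 [467.64402066  -8.58083898 104.72528966] [array([461.48144903, 474.94848315]), array([-24.690181  ,   8.58616004]), array([102.2303974 , 107.95798918])]
[467.59901547  -8.57708916 105.        ] [[473.0, 9.0, 103.0], [473.0, 6.0, 103.0], [473.0, 4.0, 104.0], [473.0, 1.0, 107.0], [473.0, -2.0, 107.0], [474.0, -5.0, 104.0], [475.0, -8.0, 102.0], [474.0, -10.0, 105.0], [475.0, -13.0, 104.0], [475.0, -16.0, 104.0], [475.0, -19.0, 103.0], [476.0, -22.0, 104.0], [470.0, 9.0, 105.0], [470.0, 6.0, 102.0], [472.0, -19.0, 104.0], [472.0, -22.0, 108.0], [473.0, -25.0, 103.0], [467.0, 9.0, 105.0], [470.0, -22.0, 106.0], [470.0, -25.0, 104.0], [464.0, 8.0, 107.0], [465.0, 6.0, 103.0], [465.0, 3.0, 103.0], [465.0, 0.0, 106.0], [465.0, -3.0, 106.0], [466.0, -5.0, 104.0], [466.0, -8.0, 106.0], [466.0, -11.0, 104.0], [466.0, -14.0, 106.0], [466.0, -17.0, 106.0], [467.0, -19.0, 105.0], [467.0, -22.0, 105.0], [468.0, -25.0, 102.0], [461.0, 8.0, 105.0], [461.0, 5.0, 108.0], [462.0, 3.0, 106.0], [462.0, -0.0, 107.0], [462.0, -3.0, 105.0], [462.0, -6.0, 106.0], [463.0, -9.0, 106.0], [462.0, -11.0, 111.0], [464.0, -14.0, 103.0], [464.0, -17.0, 105.0], [464.0, -20.0, 104.0], [464.0, -22.0, 106.0], [465.0, -25.0, 103.0], [460.0, 5.0, 96.0], [461.0, -3.0, 93.0], [461.0, -6.0, 95.0], [461.0, -9.0, 96.0], [461.0, -12.0, 98.0], [462.0, -14.0, 95.0], [462.0, -20.0, 101.0]]
side 70 230 236 185 199 cen 233.15714285714284 192.77142857142857
side top 30 [468.4 -13.9 105.2]
rack ((539.961669921875, -34.977386474609375), (239.88282775878906, 389.6994323730469), 0.0011744287330657244) [ 7.3399714  18.58411223 47.16077023]
handle 98 [431.79296094 -46.26759173 126.84954589] [418.7494892  -45.79559676 122.        ]
handle side 44 [561.34994461 -57.19069499 124.02886645]
```

View pics/c1.png

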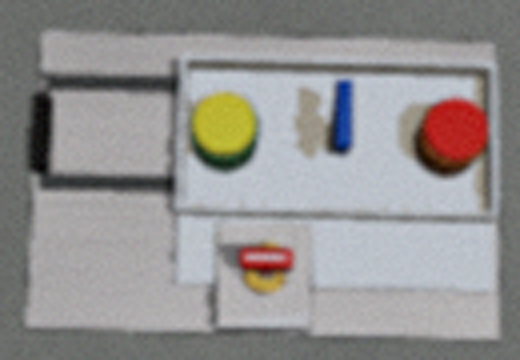

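The crop shows the knob bar centred at crop (265,258), with the brass collar under it. The handle is at (342,117) and the stop at (40,132). That puts the knob at about (468.5, −8.3), the handle at about (571, −54), and the rack yaw at about 4.2°. I'll move to above the knob.

Request:
arm_command:
  rows:
    - {"delta_pos":[-9,-8,1],"roll":0.3,"jaw":55}
    - {"delta_pos":[-26,-23,3],"roll":0.9,"jaw":55}
    - {"delta_pos":[-52,-47,6],"roll":1.6,"jaw":55}
    - {"delta_pos":[-82,-74,10],"roll":2.4,"jaw":55}
    - {"delta_pos":[-112,-101,14],"roll":3.2,"jaw":55}
    - {"delta_pos":[-142,-128,18],"roll":4,"jaw":55}
    - {"delta_pos":[-172,-155,22],"roll":4.9,"jaw":55}
    - {"delta_pos":[-202,-182,26],"roll":5.8,"jaw":55}
    - {"delta_pos":[-232,-210,30],"roll":6.7,"jaw":55}
    - {"delta_pos":[-262,-237,34],"roll":7.6,"jaw":55}
    - {"delta_pos":[-292,-264,38],"roll":8.5,"jaw":55}
    - {"delta_pos":[-322,-291,42],"roll":9.4,"jaw":55}
    - {"delta_pos":[-352,-318,46],"roll":10.3,"jaw":55}
    - {"delta_pos":[-382,-345,49],"roll":11.2,"jaw":55}
    - {"delta_pos":[-407,-368,52],"roll":11.8,"jaw":55}
    - {"delta_pos":[-423,-382,54],"roll":12.15,"jaw":55}
    - {"delta_pos":[-430,-388.5,54],"roll":12.28,"jaw":55}
    - {"delta_pos":[-430,-388.5,54],"roll":12.28,"jaw":55}
    - {"delta_pos":[-430,-388.5,54],"roll":12.28,"jaw":55}

```text
time_s: 1.78
ee_pos: [467.9, -7.6, 159.9]
ee_rot: [-180.0, -0.0, 94.2]
force: [-0.2, -0.0, 0.0]
gripper_width: 50.2
gripper_force: 0.0
```

```bash
python3 - <<'E'
from h import *
f=grab('top');g=grab('side')
cv2.imwrite('pics/c2.png',np.hstack([cv2.resize(f['img'][170:270,200:300],(400,400),interpolation=2),cv2.resize(g['img'][130:230,190:290],(400,400),interpolation=2)]))
s=env.state();print({k:np.round(s[k],2) for k in('time_s','ee_pos','ee_rot','force','torque','gripper_width')})
E
```

```text
{'time_s': np.float64(1.88), 'ee_pos': array([467.87,  -6.68, 160.01]), 'ee_rot': array([-1.7998e+02, -3.0000e-02,  9.4280e+01]), 'force': array([-1.13,  0.4 ,  0.51]), 'torque': array([-0.01,  0.04,  0.05]), 'gripper_width': np.float64(50.31)}
```

View pics/c2.png

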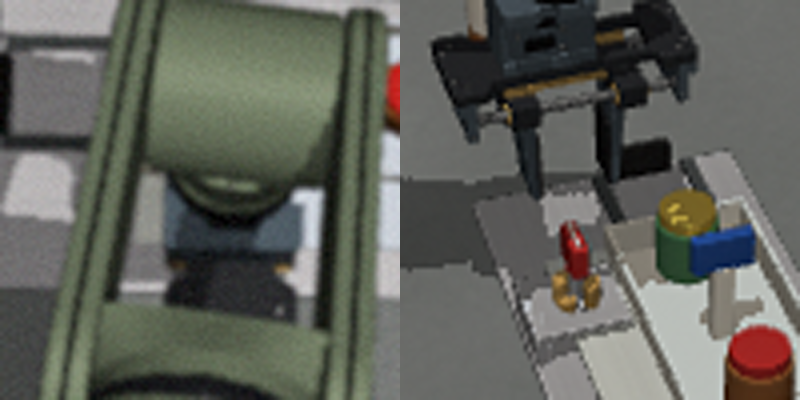

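The side view shows the open fingers straddling the knob bar (right half, about (573,250)), lined up with it. I'll descend to fingertip height 77.

Request:
arm_command:
  rows:
    - {"delta_pos":[-0.5,0,8],"roll":0,"jaw":55}
    - {"delta_pos":[-0.5,0,22],"roll":0,"jaw":55}
    - {"delta_pos":[-0.5,0,38],"roll":0,"jaw":55}
    - {"delta_pos":[-0.5,0,53],"roll":0,"jaw":55}
    - {"delta_pos":[-0.5,0,66],"roll":0,"jaw":55}
    - {"delta_pos":[-0.5,0,76],"roll":0,"jaw":55}
    - {"delta_pos":[-0.5,0,81],"roll":0,"jaw":55}
    - {"delta_pos":[-0.5,0,83],"roll":0,"jaw":55}
    - {"delta_pos":[-0.5,0,83],"roll":0,"jaw":55}
    - {"delta_pos":[-0.5,0,83],"roll":0,"jaw":55}

```text
time_s: 2.72
ee_pos: [469.0, -7.9, 77.3]
ee_rot: [179.9, -0.0, 94.2]
force: [0.7, 0.8, 0.9]
gripper_width: 50.5
gripper_force: 0.0
```

Request:
arm_command:
  rows:
    - {"delta_pos":[0,0,0],"roll":0,"jaw":20}
    - {"delta_pos":[0,0,0],"roll":0,"jaw":20}
    - {"delta_pos":[0,0,0],"roll":0,"jaw":20}
    - {"delta_pos":[0,0,0],"roll":0,"jaw":5}
    - {"delta_pos":[0,0,0],"roll":0,"jaw":5}
    - {"delta_pos":[0,0,0],"roll":0,"jaw":5}
    - {"delta_pos":[0,0,0],"roll":0,"jaw":5}
    - {"delta_pos":[0,0,0],"roll":0,"jaw":5}
  squeeze: 35

```text
time_s: 3.38
ee_pos: [469.1, -8.3, 77.1]
ee_rot: [179.9, -0.0, 94.2]
force: [1.3, 0.1, 1.3]
gripper_width: 13.6
gripper_force: 35.0
```

```bash
cat > st.py <<'E'
from h import *
s=env.state();print({k:np.round(s[k],2).tolist() for k in('time_s','ee_pos','ee_rot','force','torque','gripper_width','gripper_force')})
E
python3 st.py
```

```text
{'time_s': 3.38, 'ee_pos': [469.08, -8.27, 77.09], 'ee_rot': [179.95, -0.0, 94.2], 'force': [1.34, 0.05, 1.26], 'torque': [-0.05, -0.12, -0.03], 'gripper_width': 13.6, 'gripper_force': 35.0}
```

Request:
arm_command:
  rows:
    - {"delta_pos":[0,0,-1],"roll":0,"jaw":5}
    - {"delta_pos":[0,0,-2],"roll":0,"jaw":5}
    - {"delta_pos":[0,0,-3.5],"roll":0,"jaw":5}
    - {"delta_pos":[0,0,-5],"roll":0,"jaw":5}
    - {"delta_pos":[0,0,-6.5],"roll":0,"jaw":5}
    - {"delta_pos":[0,0,-7.5],"roll":0,"jaw":5}
    - {"delta_pos":[0,0,-8],"roll":0,"jaw":5}
    - {"delta_pos":[0,0,-8],"roll":0,"jaw":5}
    - {"delta_pos":[0,0,-8],"roll":0,"jaw":5}

```text
time_s: 4.13
ee_pos: [469.0, -8.3, 85.0]
ee_rot: [180.0, -0.0, 94.2]
force: [3.7, -0.6, -9.6]
gripper_width: 13.5
gripper_force: 35.0
```

```bash
python3 st.py; python3 - <<'E'
from h import *
Z=[]
for i in range(2):
    g=grab('side');W=cloud(g);h=cv2.cvtColor(g['img'],cv2.COLOR_BGR2HSV)
    r=np.linalg.norm(W[...,:2]-[468.5,-8.3],axis=-1)
    m=(r<26)&(W[...,2]>42)&(h[...,0]>10)&(h[...,0]<32)&(h[...,1]>80)
    v,u=np.nonzero(m)
    if i==0:
        for a,b in zip(v,u): print(b,a,W[a,b].round(0),h[a,b],ray(g,b,a,65).round(0))
cv2.imwrite('pics/c3.png',cv2.resize(g['img'][170:220,210:260],(600,600),interpolation=0))
E
```

```text
{'time_s': 4.13, 'ee_pos': [468.98, -8.26, 85.03], 'ee_rot': [179.96, -0.0, 94.2], 'force': [3.74, -0.6, -9.57], 'torque': [-0.12, -0.95, -0.01], 'gripper_width': 13.52, 'gripper_force': 34.99}
234 170 [470. -33. 196.] [ 18 125  53] [501. 132.  65.]
235 170 [473. -33. 195.] [ 19 147  99] [505. 131.  65.]
229 171 [457. -27. 190.] [ 18 117  50] [484. 131.  65.]
230 171 [459. -29. 191.] [ 19 148  79] [487. 130.  65.]
231 171 [462. -30. 191.] [ 19 150  78] [490. 129.  65.]
233 171 [468. -30. 190.] [ 19 156  80] [497. 127.  65.]
234 171 [470. -32. 191.] [ 19 151  81] [500. 127.  65.]
235 171 [473. -34. 192.] [ 20 139  86] [503. 126.  65.]
236 171 [476. -32. 190.] [ 19 141  65] [507. 125.  65.]
237 171 [481. -25. 184.] [ 19 135  64] [510. 124.  65.]
229 172 [456. -31. 189.] [ 19 147  99] [483. 125.  65.]
237 173 [481. -20. 173.] [ 18 142  36] [508. 114.  65.]
230 197 [461.   6.  60.] [20 92 75] [460.   1.  65.]
229 198 [457.   1.  61.] [ 18 138 107] [456.  -3.  65.]
230 198 [460.  -2.  63.] [ 19 149 103] [459.  -4.  65.]
231 198 [463.  -0.  61.] [ 18 120  81] [462.  -5.  65.]
228 199 [454.
[... 2979 characters left out ...]
 [ 19 152  79] [471. -40.  65.]
237 205 [477. -22.  48.] [ 19 159  98] [474. -41.  65.]
238 205 [480. -25.  49.] [ 19 160  86] [477. -42.  65.]
239 205 [483. -24.  47.] [17 95 97] [480. -43.  65.]
229 206 [453. -17.  45.] [ 18  86 119] [449. -40.  65.]
230 206 [455. -20.  46.] [ 18 161 114] [452. -40.  65.]
231 206 [458. -21.  47.] [ 18 156 126] [455. -41.  65.]
232 206 [461. -25.  49.] [ 19 158 110] [458. -42.  65.]
233 206 [464. -24.  47.] [ 18 151  91] [461. -43.  65.]
236 206 [474. -20.  42.] [ 18 101  81] [470. -45.  65.]
237 206 [476. -26.  47.] [ 19 172  95] [473. -46.  65.]
238 206 [480. -23.  44.] [ 18 152  87] [476. -46.  65.]
233 207 [463. -30.  49.] [ 17 117  89] [460. -47.  65.]
```

View pics/c3.png

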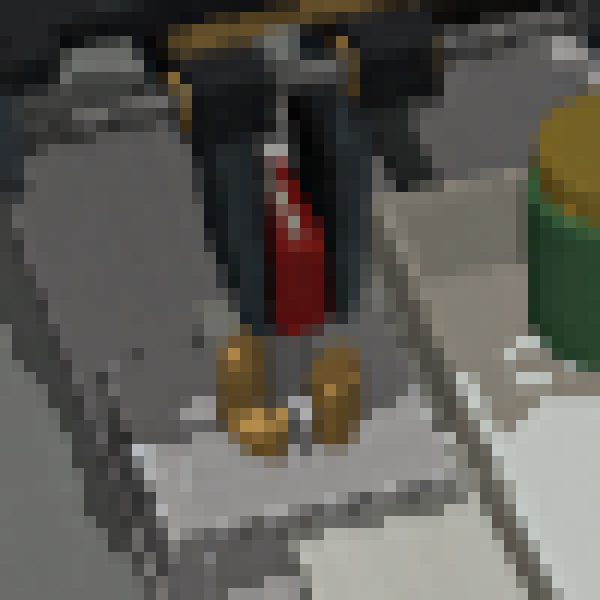

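The crop shows the collar's brass segments at crop (240,390) and (335,390), with the pin slot between them. Their depth tops read about 60–63 mm, so clearance should come at roughly 10–13 mm of lift. From here I'll lift in small steps and watch the force.

Request:
arm_command:
  rows:
    - {"delta_pos":[0,0,-1],"roll":0,"jaw":5}
    - {"delta_pos":[0,0,-2],"roll":0,"jaw":5}
    - {"delta_pos":[0,0,-2],"roll":0,"jaw":5}
    - {"delta_pos":[0,0,-2],"roll":0,"jaw":5}

```text
time_s: 4.57
ee_pos: [469.0, -8.2, 87.0]
ee_rot: [180.0, -0.0, 94.2]
force: [5.7, 0.3, -9.6]
gripper_width: 13.8
gripper_force: 35.0
```

Request:
arm_command:
  rows:
    - {"delta_pos":[0,0,-0.5],"roll":0,"jaw":5}
    - {"delta_pos":[0,0,-0.5],"roll":0,"jaw":5}
    - {"delta_pos":[0,0,-0.5],"roll":0,"jaw":5}

```text
time_s: 4.82
ee_pos: [469.0, -8.3, 87.4]
ee_rot: [180.0, -0.0, 94.2]
force: [4.2, -1.5, -9.9]
gripper_width: 14.0
gripper_force: 35.0
```

Request:
arm_command:
  rows:
    - {"delta_pos":[0,0,-0.5],"roll":0,"jaw":5}
    - {"delta_pos":[0,0,-0.5],"roll":0,"jaw":5}
    - {"delta_pos":[0,0,-0.5],"roll":0,"jaw":5}

```text
time_s: 5.07
ee_pos: [469.0, -8.2, 87.9]
ee_rot: [180.0, -0.0, 94.2]
force: [5.3, -1.2, -10.0]
gripper_width: 13.6
gripper_force: 35.0
```

Request:
arm_command:
  rows:
    - {"delta_pos":[0,0,-0.5],"roll":0,"jaw":5}
    - {"delta_pos":[0,0,-0.5],"roll":0,"jaw":5}
    - {"delta_pos":[0,0,-0.5],"roll":0,"jaw":5}

```text
time_s: 5.32
ee_pos: [469.0, -8.3, 87.9]
ee_rot: [180.0, -0.0, 94.2]
force: [6.2, 0.2, -14.1]
gripper_width: 13.8
gripper_force: 35.0
```

Request:
arm_command:
  rows:
    - {"delta_pos":[0,0,-0.5],"roll":0,"jaw":5}
    - {"delta_pos":[0,0,-0.5],"roll":0,"jaw":5}
    - {"delta_pos":[0,0,-0.5],"roll":0,"jaw":5}

```text
time_s: 5.57
ee_pos: [468.9, -8.2, 87.9]
ee_rot: [180.0, -0.0, 94.2]
force: [7.2, -0.4, -17.3]
gripper_width: 13.8
gripper_force: 35.0
```

The hard stop is at TCP z 87.9, so the lug clears at about 86.3. I'll back off to about 87.5 and twist clockwise.

Request:
arm_command:
  rows:
    - {"delta_pos":[0,0,1.4],"roll":0,"jaw":5}
    - {"delta_pos":[0,0,1.4],"roll":0,"jaw":5}
    - {"delta_pos":[0,0,1.4],"roll":0,"jaw":5}
    - {"delta_pos":[0,0,1.4],"roll":0.3,"jaw":5}
    - {"delta_pos":[0,0,1.4],"roll":0.7,"jaw":5}
    - {"delta_pos":[0,0,1.4],"roll":1.1,"jaw":5}
    - {"delta_pos":[0,0,1.4],"roll":1.5,"jaw":5}
    - {"delta_pos":[0,0,1.4],"roll":1.8,"jaw":5}
    - {"delta_pos":[0,0,1.4],"roll":2,"jaw":5}
    - {"delta_pos":[0,0,1.4],"roll":2,"jaw":5}

```text
time_s: 6.4
ee_pos: [468.9, -8.3, 87.4]
ee_rot: [180.0, -0.0, 84.2]
force: [5.7, -0.1, -10.2]
gripper_width: 13.9
gripper_force: 35.0
```

```bash
python3 st.py
```

```text
{'time_s': 6.4, 'ee_pos': [468.91, -8.25, 87.45], 'ee_rot': [179.97, -0.01, 84.17], 'force': [5.67, -0.14, -10.21], 'torque': [-0.17, -1.06, -0.01], 'gripper_width': 13.86, 'gripper_force': 34.99}
```

The twist is free past the play (torque about 0), so I'll continue to 60°.

Request:
arm_command:
  rows:
    - {"delta_pos":[0,0,0],"roll":0.4,"jaw":5}
    - {"delta_pos":[0,0,0],"roll":1,"jaw":5}
    - {"delta_pos":[0,0,0],"roll":1.7,"jaw":5}
    - {"delta_pos":[0,0,0],"roll":2.4,"jaw":5}
    - {"delta_pos":[0,0,0],"roll":3.1,"jaw":5}
    - {"delta_pos":[0,0,0],"roll":3.8,"jaw":5}
    - {"delta_pos":[0,0,0],"roll":4.5,"jaw":5}
    - {"delta_pos":[0,0,0],"roll":5.2,"jaw":5}
    - {"delta_pos":[0,0,0],"roll":5.9,"jaw":5}
    - {"delta_pos":[0,0,0],"roll":6.6,"jaw":5}
    - {"delta_pos":[0,0,0],"roll":7.3,"jaw":5}
    - {"delta_pos":[0,0,0],"roll":8,"jaw":5}
    - {"delta_pos":[0,0,0],"roll":8.6,"jaw":5}
    - {"delta_pos":[0,0,0],"roll":9,"jaw":5}
    - {"delta_pos":[0,0,0],"roll":9.3,"jaw":5}
    - {"delta_pos":[0,0,0],"roll":9.6,"jaw":5}
    - {"delta_pos":[0,0,0],"roll":9.8,"jaw":5}
    - {"delta_pos":[0,0,0],"roll":9.8,"jaw":5}
    - {"delta_pos":[0,0,0],"roll":9.8,"jaw":5}

```text
time_s: 7.98
ee_pos: [468.5, -8.1, 87.4]
ee_rot: [-180.0, 0.0, 35.2]
force: [4.6, 0.6, -10.7]
gripper_width: 13.8
gripper_force: 35.0
```

```bash
python3 st.py
```

```text
{'time_s': 7.98, 'ee_pos': [468.52, -8.07, 87.41], 'ee_rot': [-179.97, 0.0, 35.22], 'force': [4.58, 0.62, -10.68], 'torque': [0.15, -0.84, 0.01], 'gripper_width': 13.78, 'gripper_force': 34.99}
```

Twisted 59° with no torque. Now I'll let it down gently into the notch, expected at TCP z of about 82.3.

Request:
arm_command:
  rows:
    - {"delta_pos":[0,0,0.5],"roll":0,"jaw":5}
    - {"delta_pos":[0,0,1],"roll":0,"jaw":5}
    - {"delta_pos":[0,0,1.5],"roll":0,"jaw":5}
    - {"delta_pos":[0,0,2],"roll":0,"jaw":5}
    - {"delta_pos":[0,0,2.5],"roll":0,"jaw":5}
    - {"delta_pos":[0,0,2.5],"roll":0,"jaw":5}
    - {"delta_pos":[0,0,2.5],"roll":0,"jaw":5}

```text
time_s: 8.57
ee_pos: [468.5, -8.1, 84.9]
ee_rot: [-180.0, 0.0, 35.2]
force: [2.8, 1.5, -10.1]
gripper_width: 14.1
gripper_force: 35.0
```

Request:
arm_command:
  rows:
    - {"delta_pos":[0,0,0.5],"roll":0,"jaw":5}
    - {"delta_pos":[0,0,1],"roll":0,"jaw":5}
    - {"delta_pos":[0,0,1.5],"roll":0,"jaw":5}
    - {"delta_pos":[0,0,1.5],"roll":0,"jaw":5}
    - {"delta_pos":[0,0,1.5],"roll":0,"jaw":5}

```text
time_s: 8.98
ee_pos: [468.6, -8.1, 83.4]
ee_rot: [-180.0, 0.0, 35.2]
force: [3.6, 2.6, -8.6]
gripper_width: 13.6
gripper_force: 35.0
```

Request:
arm_command:
  rows:
    - {"delta_pos":[0,0,0.5],"roll":0,"jaw":5}
    - {"delta_pos":[0,0,1],"roll":0,"jaw":5}
    - {"delta_pos":[0,0,1.3],"roll":0,"jaw":5}
    - {"delta_pos":[0,0,1.3],"roll":0,"jaw":5}
    - {"delta_pos":[0,0,1.3],"roll":0,"jaw":5}

```text
time_s: 9.4
ee_pos: [468.6, -8.1, 82.2]
ee_rot: [-180.0, 0.0, 35.2]
force: [2.5, 2.7, -8.5]
gripper_width: 13.8
gripper_force: 35.0
```

Request:
arm_command:
  rows:
    - {"delta_pos":[0,0,0.4],"roll":0,"jaw":5}
    - {"delta_pos":[0,0,0.6],"roll":0,"jaw":5}
    - {"delta_pos":[0,0,0.6],"roll":0,"jaw":5}
    - {"delta_pos":[0,0,0.6],"roll":0,"jaw":5}

```text
time_s: 9.73
ee_pos: [468.6, -8.2, 82.0]
ee_rot: [-180.0, -0.0, 35.2]
force: [1.6, 3.5, -2.6]
gripper_width: 13.7
gripper_force: 35.0
```

It's seated: the spring load has gone to the notch at z 82.0. I'll release and rise.

Request:
arm_command:
  rows:
    - {"delta_pos":[0,0,0],"roll":0,"jaw":18}
    - {"delta_pos":[0,0,0],"roll":0,"jaw":30}
    - {"delta_pos":[0,0,0],"roll":0,"jaw":45}
    - {"delta_pos":[0,0,0],"roll":0,"jaw":45}
    - {"delta_pos":[0,0,0],"roll":0,"jaw":45}
    - {"delta_pos":[0,0,0],"roll":0,"jaw":45}
    - {"delta_pos":[0,0,-5],"roll":0,"jaw":45}
    - {"delta_pos":[0,0,-15],"roll":0,"jaw":45}
    - {"delta_pos":[0,0,-30],"roll":0,"jaw":45}
    - {"delta_pos":[0,0,-48],"roll":0,"jaw":45}
    - {"delta_pos":[0,0,-65],"roll":0,"jaw":45}
    - {"delta_pos":[0,0,-77],"roll":0,"jaw":45}
    - {"delta_pos":[0,0,-82],"roll":0,"jaw":45}
    - {"delta_pos":[0,0,-82],"roll":0,"jaw":45}

```text
time_s: 10.9
ee_pos: [469.5, -8.3, 165.0]
ee_rot: [179.9, -0.1, 35.2]
force: [0.5, -0.1, 0.3]
gripper_width: 41.1
gripper_force: 0.0
```

```bash
python3 st.py; python3 - <<'E'
from h import *
g=grab('side','s4.png');W=cloud(g);h=cv2.cvtColor(g['img'],cv2.COLOR_BGR2HSV)
r=np.linalg.norm(W[...,:2]-[468.5,-8.3],axis=-1)
m=(r<30)&((h[...,0]<9)|(h[...,0]>171))&(h[...,1]>110)&(W[...,2]>70)&(W[...,2]<130)
z=np.sort(W[m][:,2]);print(m.sum(),z[-14:].round(0)); t=m&(W[...,2]>107);print(W[t].mean(0),cv2.minAreaRect(W[t][:,:2].astype(np.float32)))
m=(h[...,0]>100)&(h[...,0]<130)&(h[...,1]>110)&(W[...,2]>95)&(abs(W[...,0]-571)<40)&(abs(W[...,1]+54)<40)
print('handle',m.sum()); t=m&(W[...,2]>119);print(t.sum(),W[t].mean(0),[(a.min(),a.max()) for a in W[t].T])
cv2.imwrite('pics/c4.png',cv2.resize(g['img'][140:240,200:310],(770,700),interpolation=2)[:600])
E
```

```text
{'time_s': 10.9, 'ee_pos': [469.47, -8.32, 164.96], 'ee_rot': [179.89, -0.13, 35.21], 'force': [0.54, -0.1, 0.31], 'torque': [-0.1, 0.1, -0.04], 'gripper_width': 41.14, 'gripper_force': 0.0}
99 [110. 110. 110. 111. 111. 111. 111. 112. 112. 113. 113. 114. 115. 115.]
[468.96590974 -12.44859957 110.09941418] ((469.9199523925781, -9.133609771728516), (33.541114807128906, 15.911779403686523), 40.64067077636719)
handle 137
47 [573.28280229 -56.99397541 122.02654553] [(np.float64(550.6521925795339), np.float64(596.9832793710718)), (np.float64(-64.3505990569461), np.float64(-49.09124012139297)), (np.float64(119.36614887297738), np.float64(129.10885136170918))]
```

View pics/c4.png

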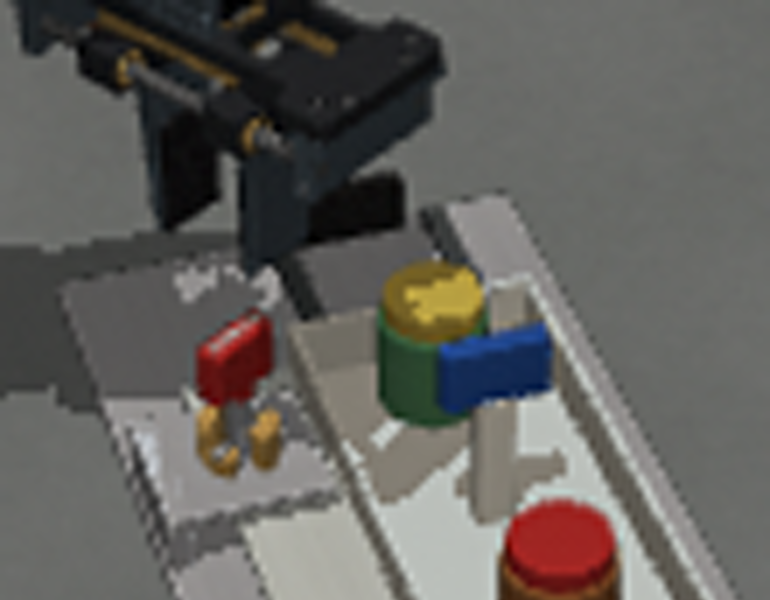

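The knob is parked about 60° clockwise at crop (235,355), with its top near 110 mm, and the gripper is clear of it. I'll go over the handle, turned to yaw 4.2, then descend.

Request:
arm_command:
  rows:
    - {"delta_pos":[4,7,0],"roll":0.4,"jaw":45}
    - {"delta_pos":[14,24,0],"roll":1.4,"jaw":45}
    - {"delta_pos":[28,47,0],"roll":2.8,"jaw":45}
    - {"delta_pos":[41,69,0],"roll":4.2,"jaw":45}
    - {"delta_pos":[51,86,0],"roll":5.4,"jaw":45}
    - {"delta_pos":[57,95,0],"roll":6,"jaw":45}
    - {"delta_pos":[57.8,97.4,0],"roll":6.2,"jaw":45}
    - {"delta_pos":[57.8,97.4,0],"roll":6.2,"jaw":45}
    - {"delta_pos":[57.8,97.4,5],"roll":6.2,"jaw":45}
    - {"delta_pos":[57.8,97.4,18],"roll":6.2,"jaw":45}
    - {"delta_pos":[57.8,97.4,32],"roll":6.2,"jaw":45}

```text
time_s: 11.87
ee_pos: [571.3, -54.1, 131.5]
ee_rot: [-180.0, -0.0, 4.3]
force: [0.7, 0.6, -0.3]
gripper_width: 41.1
gripper_force: 0.0
```

Request:
arm_command:
  rows:
    - {"delta_pos":[0,0,8],"roll":0,"jaw":45}
    - {"delta_pos":[0,0,16],"roll":0,"jaw":45}
    - {"delta_pos":[0,0,25],"roll":0,"jaw":45}
    - {"delta_pos":[0,0,34],"roll":0,"jaw":45}
    - {"delta_pos":[0,0,39],"roll":0,"jaw":45}
    - {"delta_pos":[0,0,40],"roll":0,"jaw":45}
    - {"delta_pos":[0,0,40],"roll":0,"jaw":45}

```text
time_s: 12.45
ee_pos: [572.0, -54.5, 91.3]
ee_rot: [-180.0, 0.0, 4.2]
force: [-0.2, -0.2, 0.3]
gripper_width: 40.8
gripper_force: 0.0
```

Request:
arm_command:
  rows:
    - {"delta_pos":[0,0,0],"roll":0,"jaw":20}
    - {"delta_pos":[0,0,0],"roll":0,"jaw":20}
    - {"delta_pos":[0,0,0],"roll":0,"jaw":5}
    - {"delta_pos":[0,0,0],"roll":0,"jaw":5}
    - {"delta_pos":[0,0,0],"roll":0,"jaw":5}
    - {"delta_pos":[0,0,0],"roll":0,"jaw":5}
    - {"delta_pos":[0,0,0],"roll":0,"jaw":5}
  squeeze: 20

```text
time_s: 13.03
ee_pos: [572.2, -54.0, 92.0]
ee_rot: [-179.9, -0.0, 4.1]
force: [-1.2, 2.4, 2.9]
gripper_width: 12.0
gripper_force: 24.8
```

The handle is gripped. Rack +y is tool −y, so I'll slide 10 mm first to check the tray is free.

Request:
arm_command:
  rows:
    - {"delta_pos":[0,-1,0],"roll":0,"jaw":5}
    - {"delta_pos":[0,-2,0],"roll":0,"jaw":5}
    - {"delta_pos":[0,-3,0],"roll":0,"jaw":5}
    - {"delta_pos":[0,-3,0],"roll":0,"jaw":5}

```text
time_s: 13.37
ee_pos: [572.1, -51.8, 92.0]
ee_rot: [180.0, -0.0, 4.2]
force: [-0.7, -1.5, 5.0]
gripper_width: 12.0
gripper_force: 24.9
```

```bash
python3 st.py
```

```text
{'time_s': 13.37, 'ee_pos': [572.1, -51.83, 92.02], 'ee_rot': [179.97, -0.04, 4.2], 'force': [-0.73, -1.45, 5.03], 'torque': [-0.34, 0.28, -0.48], 'gripper_width': 12.03, 'gripper_force': 24.89}
```

It's free, with about 2 N of rub. I'll slide to about 85 mm.

Request:
arm_command:
  rows:
    - {"delta_pos":[0,-2,0],"roll":0,"jaw":5}
    - {"delta_pos":[0,-5,0],"roll":0,"jaw":5}
    - {"delta_pos":[0,-10,0],"roll":0,"jaw":5}
    - {"delta_pos":[0,-16,0],"roll":0,"jaw":5}
    - {"delta_pos":[0,-22,0],"roll":0,"jaw":5}
    - {"delta_pos":[0,-28,0],"roll":0,"jaw":5}
    - {"delta_pos":[0,-34,0],"roll":0,"jaw":5}
    - {"delta_pos":[0,-40,0],"roll":0,"jaw":5}
    - {"delta_pos":[0,-46,0],"roll":0,"jaw":5}
    - {"delta_pos":[0,-52,0],"roll":0,"jaw":5}
    - {"delta_pos":[0,-58,0],"roll":0,"jaw":5}
    - {"delta_pos":[0,-64,0],"roll":0,"jaw":5}
    - {"delta_pos":[0,-70,0],"roll":0,"jaw":5}
    - {"delta_pos":[0,-75,0],"roll":0,"jaw":5}
    - {"delta_pos":[0,-79,0],"roll":0,"jaw":5}
    - {"delta_pos":[0,-81,0],"roll":0,"jaw":5}
    - {"delta_pos":[0,-82,0],"roll":0,"jaw":5}
    - {"delta_pos":[0,-82,0],"roll":0,"jaw":5}

```text
time_s: 14.87
ee_pos: [566.6, 31.0, 92.0]
ee_rot: [-180.0, -0.1, 4.2]
force: [1.8, -0.0, 6.0]
gripper_width: 12.0
gripper_force: 24.9
```

Request:
arm_command:
  rows:
    - {"delta_pos":[0,-2,0],"roll":0,"jaw":5}
    - {"delta_pos":[0,-4,0],"roll":0,"jaw":5}
    - {"delta_pos":[0,-6,0],"roll":0,"jaw":5}
    - {"delta_pos":[0,-8,0],"roll":0,"jaw":5}
    - {"delta_pos":[0,-9,0],"roll":0,"jaw":5}
    - {"delta_pos":[0,-10,0],"roll":0,"jaw":5}
    - {"delta_pos":[0,-10,0],"roll":0,"jaw":5}

```text
time_s: 15.45
ee_pos: [565.9, 40.7, 92.0]
ee_rot: [-180.0, -0.1, 4.2]
force: [2.0, -1.4, 5.4]
gripper_width: 11.6
gripper_force: 24.9
```

Request:
arm_command:
  rows:
    - {"delta_pos":[0,-1,0],"roll":0,"jaw":5}
    - {"delta_pos":[0,-2,0],"roll":0,"jaw":5}
    - {"delta_pos":[0,-3,0],"roll":0,"jaw":5}
    - {"delta_pos":[0,-3,0],"roll":0,"jaw":5}

```text
time_s: 15.78
ee_pos: [565.7, 43.7, 92.0]
ee_rot: [-180.0, -0.1, 4.2]
force: [2.5, -2.1, 5.1]
gripper_width: 12.0
gripper_force: 24.9
```

Request:
arm_command:
  rows:
    - {"delta_pos":[0,-0.5,0],"roll":0,"jaw":5}
    - {"delta_pos":[0,-1,0],"roll":0,"jaw":5}
    - {"delta_pos":[0,-1,0],"roll":0,"jaw":5}
    - {"delta_pos":[0,-1,0],"roll":0,"jaw":5}

```text
time_s: 16.12
ee_pos: [565.7, 44.5, 92.0]
ee_rot: [-180.0, -0.1, 4.2]
force: [2.2, -1.3, 5.5]
gripper_width: 11.8
gripper_force: 24.9
```

Request:
arm_command:
  rows:
    - {"delta_pos":[0,-0.5,0],"roll":0,"jaw":5}
    - {"delta_pos":[0,-1,0],"roll":0,"jaw":5}
    - {"delta_pos":[0,-1,0],"roll":0,"jaw":5}
    - {"delta_pos":[0,-1,0],"roll":0,"jaw":5}

```text
time_s: 16.45
ee_pos: [565.6, 45.5, 92.0]
ee_rot: [-180.0, -0.1, 4.2]
force: [3.1, -2.0, 5.0]
gripper_width: 12.0
gripper_force: 24.9
```

Request:
arm_command:
  rows:
    - {"delta_pos":[0,-0.5,0],"roll":0,"jaw":5}
    - {"delta_pos":[0,-1,0],"roll":0,"jaw":5}
    - {"delta_pos":[0,-1,0],"roll":0,"jaw":5}
    - {"delta_pos":[0,-1,0],"roll":0,"jaw":5}

```text
time_s: 16.78
ee_pos: [565.6, 46.4, 92.0]
ee_rot: [-180.0, -0.1, 4.2]
force: [1.9, -1.8, 5.3]
gripper_width: 11.6
gripper_force: 24.9
```

Request:
arm_command:
  rows:
    - {"delta_pos":[0,-0.5,0],"roll":0,"jaw":5}
    - {"delta_pos":[0,-0.8,0],"roll":0,"jaw":5}
    - {"delta_pos":[0,-0.8,0],"roll":0,"jaw":5}
    - {"delta_pos":[0,-0.8,0],"roll":0,"jaw":5}

```text
time_s: 17.12
ee_pos: [565.6, 46.6, 92.0]
ee_rot: [179.9, -0.1, 4.2]
force: [2.7, -3.8, 4.6]
gripper_width: 12.0
gripper_force: 24.9
```

Request:
arm_command:
  rows:
    - {"delta_pos":[0,-0.5,0],"roll":0,"jaw":5}
    - {"delta_pos":[0,-0.8,0],"roll":0,"jaw":5}
    - {"delta_pos":[0,-0.8,0],"roll":0,"jaw":5}
    - {"delta_pos":[0,-0.8,0],"roll":0,"jaw":5}

```text
time_s: 17.45
ee_pos: [565.5, 46.8, 92.0]
ee_rot: [179.9, -0.1, 4.2]
force: [2.6, -6.3, 5.3]
gripper_width: 11.9
gripper_force: 24.9
```

Request:
arm_command:
  rows:
    - {"delta_pos":[0,-0.5,0],"roll":0,"jaw":5}
    - {"delta_pos":[0,-0.8,0],"roll":0,"jaw":5}
    - {"delta_pos":[0,-0.8,0],"roll":0,"jaw":5}
    - {"delta_pos":[0,-0.8,0],"roll":0,"jaw":5}

```text
time_s: 17.78
ee_pos: [565.5, 47.0, 92.0]
ee_rot: [179.8, -0.1, 4.2]
force: [2.5, -8.1, 4.3]
gripper_width: 11.8
gripper_force: 24.9
```

Request:
arm_command:
  rows:
    - {"delta_pos":[0,0,0],"roll":0,"jaw":17}
    - {"delta_pos":[0,0,0],"roll":0,"jaw":28}
    - {"delta_pos":[0,0,0],"roll":0,"jaw":45}
    - {"delta_pos":[0,0,0],"roll":0,"jaw":45}
    - {"delta_pos":[0,0,0],"roll":0,"jaw":45}
    - {"delta_pos":[0,0,-4],"roll":0,"jaw":45}
    - {"delta_pos":[0,0,-14],"roll":0,"jaw":45}
    - {"delta_pos":[0,0,-30],"roll":0,"jaw":45}
    - {"delta_pos":[0,0,-50],"roll":0,"jaw":45}
    - {"delta_pos":[0,0,-75],"roll":0,"jaw":45}
    - {"delta_pos":[0,0,-100],"roll":0,"jaw":45}
    - {"delta_pos":[0,0,-120],"roll":0,"jaw":45}
    - {"delta_pos":[0,0,-130],"roll":0,"jaw":45}
    - {"delta_pos":[0,0,-130],"roll":0,"jaw":45}

```text
time_s: 18.95
ee_pos: [565.3, 48.8, 224.0]
ee_rot: [-180.0, -0.2, 4.2]
force: [-0.1, 0.6, 0.7]
gripper_width: 41.3
gripper_force: 0.0
```

```bash
python3 st.py; python3 - <<'E'
from h import *
g=grab('side','s5.png');W=cloud(g);h=cv2.cvtColor(g['img'],cv2.COLOR_BGR2HSV)
m=(h[...,0]>100)&(h[...,0]<130)&(h[...,1]>110)&(W[...,2]>119)&(W[...,2]<130)&(abs(W[...,0]-565)<40)&(abs(W[...,1]-46)<40)
print(m.sum(),W[m].mean(0))
cv2.imwrite('pics/c5.png',cv2.resize(g['img'][70:330,170:380],(480,594),interpolation=2))
E
```

```text
{'time_s': 18.95, 'ee_pos': [565.28, 48.76, 224.0], 'ee_rot': [-179.99, -0.23, 4.22], 'force': [-0.05, 0.56, 0.71], 'torque': [-0.03, 0.16, 0.03], 'gripper_width': 41.26, 'gripper_force': 0.0}
37 [567.56059166  32.16307329 121.91147491]
```

View pics/c5.png

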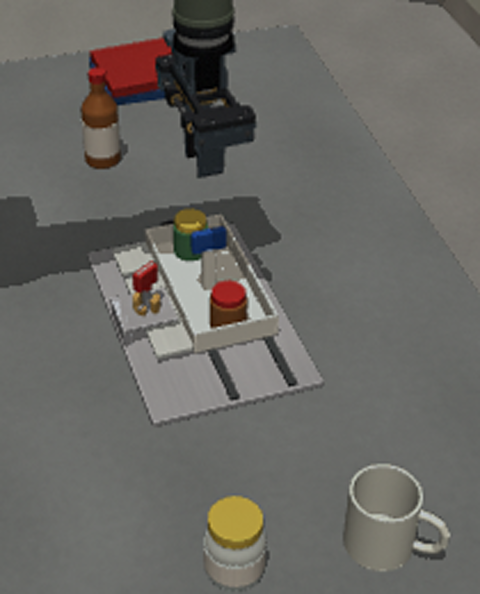

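The tray looks to be up at the stop, with the knob parked and the bottle, jar and mug in place. The handle's y reads lower than expected, so I'll check it against the jars' travel.

```bash
python3 - <<'E'
from h import *
for n in('side','top'):
    g=grab(n,n+'6.png');W=cloud(g);h=cv2.cvtColor(g['img'],cv2.COLOR_BGR2HSV)
    for nm,lo,hi in(('red',(0,150,50),(6,255,255)),('blue',(100,130,30),(130,255,255)),('yel',(20,130,50),(35,255,255))):
        k,l,s,c=cv2.connectedComponentsWithStats(cv2.inRange(h,lo,hi))
        for i in range(1,k):
            w=np.nanmedian(W[l==i],0)
            if s[i,4]>30 and abs(w[1])<200 and 400<w[0]<650: print(n,nm,s[i],c[i].round(1),w.round(1))
    m=(h[...,0]>100)&(h[...,0]<130)&(h[...,1]>110)&(W[...,2]>105)&(W[...,2]<130)&(abs(W[...,0]-565)<40)&(abs(W[...,1]-46)<60)
    if m.sum(): print(W[m].round(0).astype(int)[::4].tolist())
E
```

```text
side red [228 185  11  13  82] [233.1 191.7] [467.4 -16.3  98.7]
side red [263 193  14  12 136] [269.5 198.4] [573.4 -56.5  82.2]
side blue [254 169  15  12 137] [260.9 174.5] [568.1  31.  111.3]
side yel [246 161  14  11 116] [252.8 166.3] [561.6 115.5  81.8]
[[586, 38, 124], [573, 37, 123], [585, 34, 122], [556, 34, 124], [569, 34, 122], [582, 32, 121], [546, 32, 124], [559, 33, 121], [571, 28, 122], [584, 29, 119], [549, 31, 120], [562, 31, 117], [574, 29, 117], [588, 32, 111], [552, 29, 117], [565, 30, 113], [577, 28, 113], [544, 26, 117], [557, 25, 115], [571, 28, 110], [552, 29, 109], [571, 28, 106]]
top red [268 183  14  16 160] [274.2 191.3] [571.8 -52.1  82.1]
[[578, 39, 123], [576, 36, 123], [574, 33, 119]]
```

The jars and handle travelled only about 90 mm, although the gripper went 100. The tray must have been dragged back as the fingers opened. I'll push it home with closed fingers from behind the handle, which can't drag it back.

Request:
arm_command:
  rows:
    - {"delta_pos":[0,8,0],"roll":0,"jaw":0}
    - {"delta_pos":[0,22,0],"roll":0,"jaw":0}
    - {"delta_pos":[0,36,0],"roll":0,"jaw":0}
    - {"delta_pos":[0,44,0],"roll":0,"jaw":0}
    - {"delta_pos":[0,46,5],"roll":0,"jaw":0}
    - {"delta_pos":[0,46,20],"roll":0,"jaw":0}
    - {"delta_pos":[0,46,42],"roll":0,"jaw":0}
    - {"delta_pos":[0,46,68],"roll":0,"jaw":0}
    - {"delta_pos":[0,46,92],"roll":0,"jaw":0}
    - {"delta_pos":[0,46,112],"roll":0,"jaw":0}
    - {"delta_pos":[0,46,125],"roll":0,"jaw":0}
    - {"delta_pos":[0,46,129],"roll":0,"jaw":0}
    - {"delta_pos":[0,46,129],"roll":0,"jaw":0}
  squeeze: 10

```text
time_s: 20.18
ee_pos: [567.0, 2.5, 91.3]
ee_rot: [-180.0, 0.2, 4.2]
force: [-0.1, -0.6, 0.5]
gripper_width: 0.5
gripper_force: 0.0
```

```bash
python3 st.py; python3 - <<'E'
from h import *
f=grab('top');g=grab('side')
cv2.imwrite('pics/c7.png',np.hstack([cv2.resize(f['img'][150:250,190:290],(400,400),interpolation=2),cv2.resize(g['img'][120:220,200:300],(400,400),interpolation=2)]))
E
```

```text
{'time_s': 20.18, 'ee_pos': [567.0, 2.52, 91.32], 'ee_rot': [-179.97, 0.16, 4.18], 'force': [-0.11, -0.64, 0.46], 'torque': [-0.05, 0.15, 0.05], 'gripper_width': 0.5, 'gripper_force': 0.0}
```

View pics/c7.png

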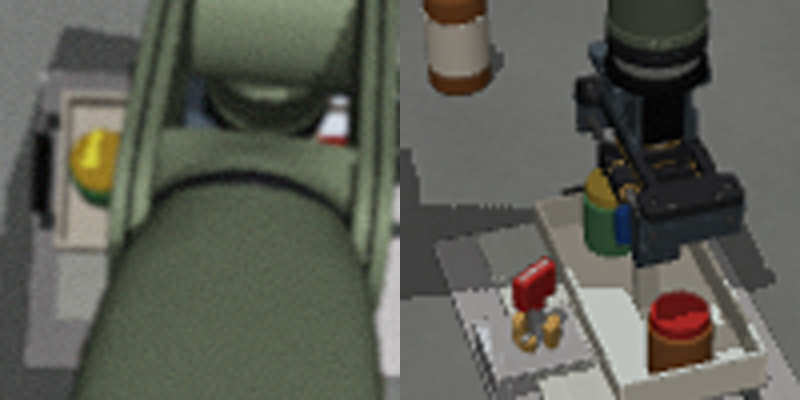

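The top view (left half) shows a small gap between the stop (x≈45) and the tray edge (x≈57), so it isn't seated. The closed fingers are behind the handle, so I'll push gently.

Request:
arm_command:
  rows:
    - {"delta_pos":[0,-2,0],"roll":0,"jaw":0}
    - {"delta_pos":[0,-5,0],"roll":0,"jaw":0}
    - {"delta_pos":[0,-8,0],"roll":0,"jaw":0}
    - {"delta_pos":[0,-11,0],"roll":0,"jaw":0}
    - {"delta_pos":[0,-13,0],"roll":0,"jaw":0}
    - {"delta_pos":[0,-14,0],"roll":0,"jaw":0}
    - {"delta_pos":[0,-14,0],"roll":0,"jaw":0}

```text
time_s: 20.87
ee_pos: [566.8, 17.1, 92.7]
ee_rot: [-180.0, -0.0, 4.2]
force: [-0.4, -0.1, 0.2]
gripper_width: 0.7
gripper_force: 0.0
```

Request:
arm_command:
  rows:
    - {"delta_pos":[0,-1,0],"roll":0,"jaw":0}
    - {"delta_pos":[0,-2,0],"roll":0,"jaw":0}
    - {"delta_pos":[0,-3,0],"roll":0,"jaw":0}
    - {"delta_pos":[0,-3,0],"roll":0,"jaw":0}

```text
time_s: 21.2
ee_pos: [566.6, 19.5, 92.6]
ee_rot: [180.0, -0.0, 4.2]
force: [-0.2, -1.2, -0.4]
gripper_width: 0.3
gripper_force: 0.7
```

Request:
arm_command:
  rows:
    - {"delta_pos":[0,-1,0],"roll":0,"jaw":0}
    - {"delta_pos":[0,-2,0],"roll":0,"jaw":0}
    - {"delta_pos":[0,-3,0],"roll":0,"jaw":0}
    - {"delta_pos":[0,-3,0],"roll":0,"jaw":0}

```text
time_s: 21.53
ee_pos: [566.4, 22.8, 92.6]
ee_rot: [-180.0, -0.0, 4.2]
force: [-0.0, -0.7, -0.7]
gripper_width: 0.3
gripper_force: 0.8
```

Request:
arm_command:
  rows:
    - {"delta_pos":[0,-1,0],"roll":0,"jaw":0}
    - {"delta_pos":[0,-2,0],"roll":0,"jaw":0}
    - {"delta_pos":[0,-2,0],"roll":0,"jaw":0}

```text
time_s: 21.78
ee_pos: [566.3, 24.9, 92.7]
ee_rot: [-180.0, -0.0, 4.2]
force: [0.3, -1.5, 0.1]
gripper_width: 0.6
gripper_force: 0.7
```

Request:
arm_command:
  rows:
    - {"delta_pos":[0,-0.7,0],"roll":0,"jaw":0}
    - {"delta_pos":[0,-1.5,0],"roll":0,"jaw":0}
    - {"delta_pos":[0,-1.5,0],"roll":0,"jaw":0}

```text
time_s: 22.03
ee_pos: [566.1, 26.3, 92.6]
ee_rot: [-180.0, -0.0, 4.2]
force: [1.4, -2.0, 0.0]
gripper_width: 0.6
gripper_force: 0.7
```

Request:
arm_command:
  rows:
    - {"delta_pos":[0,-0.5,0],"roll":0,"jaw":0}
    - {"delta_pos":[0,-1,0],"roll":0,"jaw":0}
    - {"delta_pos":[0,-1,0],"roll":0,"jaw":0}

```text
time_s: 22.28
ee_pos: [566.1, 27.3, 92.7]
ee_rot: [-180.0, -0.0, 4.2]
force: [0.2, -1.1, -0.6]
gripper_width: 0.5
gripper_force: 0.8
```

Request:
arm_command:
  rows:
    - {"delta_pos":[0,-0.5,0],"roll":0,"jaw":0}
    - {"delta_pos":[0,-1,0],"roll":0,"jaw":0}
    - {"delta_pos":[0,-1,0],"roll":0,"jaw":0}

```text
time_s: 22.53
ee_pos: [566.0, 28.3, 92.6]
ee_rot: [-180.0, -0.0, 4.2]
force: [0.8, -2.5, -1.1]
gripper_width: 0.3
gripper_force: 0.8
```

Request:
arm_command:
  rows:
    - {"delta_pos":[0,-0.5,0],"roll":0,"jaw":0}
    - {"delta_pos":[0,-1,0],"roll":0,"jaw":0}
    - {"delta_pos":[0,-1,0],"roll":0,"jaw":0}

```text
time_s: 22.78
ee_pos: [566.0, 29.1, 92.6]
ee_rot: [180.0, -0.0, 4.2]
force: [0.3, -2.1, -0.8]
gripper_width: 0.4
gripper_force: 1.2
```

Request:
arm_command:
  rows:
    - {"delta_pos":[0,-0.5,0],"roll":0,"jaw":0}
    - {"delta_pos":[0,-1,0],"roll":0,"jaw":0}
    - {"delta_pos":[0,-1,0],"roll":0,"jaw":0}

```text
time_s: 23.03
ee_pos: [566.0, 29.5, 92.7]
ee_rot: [179.9, -0.0, 4.2]
force: [0.3, -5.0, -0.9]
gripper_width: 0.1
gripper_force: 2.6
```

Request:
arm_command:
  rows:
    - {"delta_pos":[0,-0.4,0],"roll":0,"jaw":0}
    - {"delta_pos":[0,-0.8,0],"roll":0,"jaw":0}
    - {"delta_pos":[0,-0.8,0],"roll":0,"jaw":0}

```text
time_s: 23.28
ee_pos: [566.0, 29.6, 92.7]
ee_rot: [179.9, -0.0, 4.2]
force: [2.1, -7.1, -0.0]
gripper_width: 0.5
gripper_force: 3.5
```

It's at the stop (5 N, then 7 N). One more small press, then I'll back straight off and rise.

Request:
arm_command:
  rows:
    - {"delta_pos":[0,-0.4,0],"roll":0,"jaw":0}
    - {"delta_pos":[0,-0.8,0],"roll":0,"jaw":0}
    - {"delta_pos":[0,-0.8,0],"roll":0,"jaw":0}

```text
time_s: 23.53
ee_pos: [565.9, 29.8, 92.7]
ee_rot: [179.8, -0.0, 4.3]
force: [1.1, -8.6, -1.1]
gripper_width: 0.3
gripper_force: 4.5
```

Request:
arm_command:
  rows:
    - {"delta_pos":[0,0.5,0],"roll":0,"jaw":0}
    - {"delta_pos":[0,1,0],"roll":0,"jaw":0}
    - {"delta_pos":[0,2,0],"roll":0,"jaw":0}
    - {"delta_pos":[0,4,0],"roll":0,"jaw":0}
    - {"delta_pos":[0,8,0],"roll":0,"jaw":0}
    - {"delta_pos":[0,14,0],"roll":0,"jaw":0}
    - {"delta_pos":[0,20,0],"roll":0,"jaw":0}
    - {"delta_pos":[0,24,-8],"roll":0,"jaw":0}
    - {"delta_pos":[0,24,-26],"roll":0,"jaw":0}
    - {"delta_pos":[0,24,-52],"roll":0,"jaw":0}
    - {"delta_pos":[0,24,-80],"roll":0,"jaw":0}
    - {"delta_pos":[0,24,-105],"roll":0,"jaw":0}
    - {"delta_pos":[0,24,-125],"roll":0,"jaw":0}
    - {"delta_pos":[0,24,-130],"roll":0,"jaw":0}

```text
time_s: 24.7
ee_pos: [569.4, 7.6, 227.2]
ee_rot: [180.0, -0.5, 4.2]
force: [0.2, 0.0, -0.1]
gripper_width: 0.2
gripper_force: 0.0
```

```bash
python3 st.py; python3 - <<'E'
from h import *
for n in('side','top'):
    g=grab(n,n+'8.png');W=cloud(g);h=cv2.cvtColor(g['img'],cv2.COLOR_BGR2HSV)
    for nm,lo,hi in(('red',(0,150,50),(6,255,255)),('blue',(100,130,30),(130,255,255)),('yel',(20,130,50),(35,255,255))):
        k,l,s,c=cv2.connectedComponentsWithStats(cv2.inRange(h,lo,hi))
        for i in range(1,k):
            w=np.nanmedian(W[l==i],0)
            if s[i,4]>30 and abs(w[1])<450 and 400<w[0]<650: print(n,nm,s[i],c[i].round(1),w.round(1))
    if n=='top': cv2.imwrite('pics/c8.png',cv2.resize(g['img'][150:250,180:300],(720,600),interpolation=2))
E
```

```text
{'time_s': 24.7, 'ee_pos': [569.38, 7.57, 227.16], 'ee_rot': [179.98, -0.45, 4.18], 'force': [0.2, 0.02, -0.08], 'torque': [-0.09, 0.16, -0.03], 'gripper_width': 0.21, 'gripper_force': 0.0}
side red [228 184  11  14  84] [233.1 191.5] [467.9 -15.4 100.4]
side red [262 191  14  12 142] [268.4 196.4] [572.5 -45.5  82.5]
side blue [253 167  15  12 138] [259.9 172.6] [566.9  41.2 110.6]
side yel [246 160  13  10 112] [251.9 164.4] [561.1 124.2  82.4]
side yel [261 287  24  23 446] [272.5 298.2] [ 480.1 -423.2   90.7]
top red [264 184  13   5  38] [269.7 186.3] [585.9 -38.9  81.8]
top red [ 92 196  12  11 101] [ 97.6 201. ] [482.2 417.5 169.9]
top yel [204 184   5  12  41] [205.9 189.4] [558.6 146.5  82.6]
top yel [389 224  23  21 361] [400.1 233.9] [ 480.3 -414.8   90.4]
```

View pics/c8.png

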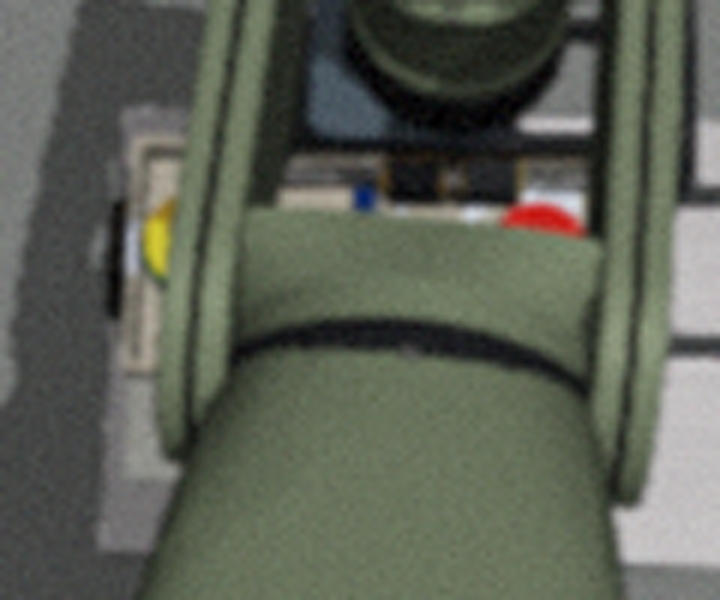

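The tray edge (x≈125) now meets the black stop (x≈117). The jars and handle have travelled about 100.7 mm, and the plunger is still up. The bottle and jam jar read as they did at the start, and the arm is clear, so I'm handing in.

```bash
python3 -c "
from workcell import env
print(env.job_done())"
```

```text
the job is handed in; nothing more can be done
None
```

The job is handed in at about 25 s: the plunger is parked up in the rest notch and released, and the tray is fully against the end stop (about 100 mm travel, 9 N peak) after a second push, because it had slipped back about 10 mm when I first let go of the handle; I measured the bottle and jam jar as unmoved and saw the mug unchanged in a mid-job picture.

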